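# Snap a counterweight onto the eye of a stand

### The job

Hang the snap-hook counterweight on the stand: pick it up by the flat tab on top, feel gently for the front bar of the stand's eye, press the hook's sprung gate open against that bar until it snaps shut behind it, then let go so that the weight hangs freely from the eye, off the table. The eye is clamped at a height nobody has measured, so go by touch or sight and never load it with more than 20 N; keep the weight upright all the way, and leave the other things on the table alone.

Things in the scene. Friction and masses are not known exactly. Their poses are not given: they have to be found in the camera images.
- weight: Dark steel counterweight (0.25 to 0.45 kg): round foot 48 mm across, 38 mm high, standing upright, topped by a snap hook of 10 mm round bar. Origin: centre of the underside, z up. The hook lies in the x-z plane: spine at x = -22 mm, gate and mouth at x = +22 mm, inside free over x = -17 to +17 and z = 57 to 109 mm, crown (highest inside) at x = 0. 153 mm high in all.
- tab (a point): Grip point, 139 mm above the weight's underside on its axis: middle of the flat upright tab on top of the hook, 26 mm along the weight's x, 10 mm thick along its y, free from z = 119 to 153 mm. Axes as the weight's.
- lip (a point): Point on the underside of the hook's lip, at x = +36, z = 97 mm of the weight. The lip is a level straight bar with a square end, 10 mm thick, running outward from the nose (x = +22 mm) to x = +47 mm; its underside is level with the nose's. Resting it on a bar shows by feel how high the bar is. Axes as the weight's.
- seat (a point): Where the centre of the eye's bar lies when the weight hangs in the crown of its hook: on the weight's axis, 105 mm above its underside. With the gate shut behind the bar, lower the weight about 8 to 14 mm until the bar takes the load here. Axes as the weight's.
- gate (a joint): Sprung gate of the hook, 6 mm thick, hinged at x = +22, z = 58 mm of the weight, tip at z = 94 mm. 0 = shut, stop at 0.8 rad; the tip swings to -x; 1 to 4 N open it. A bar passes over the tip only with its top 2 to 5 mm below the lip's underside (higher hits the nose, lower jams the gate) and is behind the gate once its centre is 4 to 12 mm to the -x side of the weight's axis.
- stand: Fixed stand: dark steel foot plate 110 x 130 x 12 mm, grey square upright 216 mm high and, on its front, a height-adjustable eye pointing to the stand's -x. Origin: centre of the foot's underside, z up. Bring the weight in from the -x side with its x along the stand's x. The eye does not move under load.
- eye_mid (a point): Fixed point of the stand at x = -85 mm, z = 170 mm: plan position of the middle of the eye's front bar and the middle of its height range. The bar's real centre is 140 to 200 mm above the table and is not measured. The eye is a level U of 8 mm round steel: front bar along the stand's y, straight over +-18 mm, clear inside width 48 mm, legs running back 54 mm to a clamp block.
- tin: Round grey tin, 48 mm across, 38 mm high, a bystander. Origin: centre of its underside.
- wax: Pale block of wax 32 x 60 x 26 mm, a bystander. Origin: centre of its underside.
- nippers: Pliers with red grips, 60 x 160 x 12 mm, a bystander. Origin: centre of its underside.
- chisel: Bench chisel, 24 x 199 x 26 mm, a bystander. Origin: centre of its underside.
- clamp: Spring clamp, 73 x 118 x 21 mm, a bystander. Origin: centre of its underside.

How it is judged (in metres and radians):
On the way, in this order (a step that is already met when the one before it is completed fails the run):
1. the counterweight is lifted clear of the table in the gripper (height (world z) of weight above 0.02 m and contact force between the fingers and weight above 1 N), for 0.2 s.
2. the gate is pressed open against the eye (value of joint gate above 0.3 rad and contact force between weight and stand above 0.3 N), for 0.02 s.
At the end, for the whole second after the job is handed in: The counterweight hangs at rest (under 0.05 m/s, within 0.25 rad of upright) on the eye's front bar: gate shut (under 0.08 rad), the hook's seat within 18 mm of the bar along the stand's x and within 30 mm of its middle along y, 130 to 210 mm above the table, the stand carrying it (over 1.5 N) (value of joint gate below 0.08 rad and x of seat in the frame of stand between -0.103 and -0.067 m and y of seat in the frame of stand between -0.03 and 0.03 m and height (world z) of seat between 0.13 and 0.21 m and angle between weight's own z axis and vertical below 0.25 rad and contact force between weight and stand above 1.5 N and linear speed of weight below 0.05 m/s); the robot touches nothing.
It fails at once if the counterweight presses on the stand with more than 20 N (contact force between weight and stand above 20 N).
It fails at once if the counterweight tips more than 0.3 rad from upright (angle between weight's own z axis and vertical above 0.3 rad).
It fails at once if a bystander (tin, wax, pliers, chisel or spring clamp) is moved more than 20 mm (distance of any of tin, wax, nippers, chisel, clamp from where it was at the start of the episode above 0.02 m).
It also fails if it takes over 58 s, if anything falls off the work surface, if the arm or the gripper's body presses on something with over 40 N, if the wrist force passes 120 N, or if a joint passes its speed limit or range.

### The arm

A 6-joint arm with a two-finger parallel gripper is mounted at the origin on a cart in front of the work surface, level with it; the furniture and walls round the work are solid. World frame = base frame: x ahead of the robot, y to its left, z up, the work surface at z = 0. Lengths are in m, angles in degrees, forces in N, time in s.
With the tool pointing down it reaches from about 0.4 to 0.825 m from the base axis. Payload 7 kg.
Tool frame: the origin (TCP) lies on the centre line of the jaws, within the pads' length; the fingertips stand r.tip_reach ahead of it and the grasp point (between the pads) is the TCP (r.tip_reach is the distance from the TCP to the fingertips, in m); z points along the fingers, y is the line along which they close (so a half turn about z gives the same grasp; the last joint's range is limited). The gripper opens to 88 mm and grips with 3 to 60 N. Pads are 19 mm wide; open, the fingers measure 130 mm over their backs; the gripper's body (78 mm by 193 mm) begins 47 mm behind the grasp point.
Start: joints at [91.392, 20.546, 0.682, 0, -70.136, -16.507], TCP at [0.176, 0.652, 0.246] pointing down, gripper open.
Joint ranges: [-176.03, 176.03], [-82.01, 121.73], [-58.28, 71.71], [-173.87, 95.51], [-174.79, -0.11], [-173.66, 173.66]. Speed limits (degrees/s): [136.94, 136.94, 172.46, 180, 180, 180].

### API

Orientations are given as [roll, pitch, yaw] about the fixed x, y, z axes, in that order (R = Rz(yaw) Ry(pitch) Rx(roll)).
In Python, from plant import sensors, cams, r gives the robot as it stands.
- The arm moves only by the tool drive_tool, never from a script. Its argument "rows" is a list of rows, each an object of numbers: "fingers": the gripper's target within -1 to 1 (fully open at 1, half-way at 0, shut at -1); "x", "y", "z": the shift along the tool's x, y, z in m; "spin": the turn about the tool's z in rad. A call has 1 to 10 rows; each row is the pose to reach, as a shift and turn from the pose commanded when the call began, along the tool's axes at that moment; what a row does not reach only later rows make up. A row lasts 1/8 s, in which the tool goes at most 62.5 mm and 10.7 degrees, less where a joint would pass 70% of its speed; a pose out of reach is approached as far as the arm can. A call with a gripper value outside its range is refused whole. The fingers move at their own pace and stop on an object; "newtons" is the grip in N (left out, the last holds). Time passes only in rows, so rows that repeat a pose let the fingers close. It gives the time, the measured TCP pose, the force, the opening and the grip force at its end, in the units of the state.
- sensors.get_state(): the state, without advancing time (a new reading comes with each control period).
- cams.capture(name): name is "scene" or "side" or "wrist"; returns a dict with "pixels" (384x512x3 uint8, red, green, blue), "intrinsics" (3x3 intrinsics, pixels), "eye" and "orientation" of the camera in the world; the wrist camera has in their place "T_tool_cam" (4x4, takes a point from camera to tool coordinates, whose origin is the TCP and whose axes are the flange's). Camera axes: x right, y up, looking along -z (the intrinsics and any distortion apply to the point x, -y, -z); pixel columns grow to the right and rows downward; lengths in m; the calibration is good to about 2 mm. A picture is of the moment at which its call begins: read the wrist's pose just before it. There is no depth.
- r.close_job(): hands the job in; it is judged then, once.
The state is a dict: "time_s": time; "joints": joint angles; "qd": joint speeds; "joint_torque": joint torques, N m; "tcp_pos": TCP position; "eef_rot": TCP orientation; "contact_force": force on the tool from outside, world axes, zero at the start; "moment": the same for the moment, N m; "gripper_width": finger opening in m; "gripper_force": force on a finger pad.
Only numpy, scipy, OpenCV 4.12 (cv2) and the standard library are available. Lean on these libraries where they do the work, as an engineer would, in place of code of your own. Each camera call takes 0.05 s, during which the arm holds its last target. There are 200 camera calls.

## Working session

There is one attempt and no reset: what is moved stays moved. The work goes in short steps, Python scripts to look and compute and a tool call to move; the robot and the scene stay as the last step left them, time stands still between calls to the robot, and variables do not carry over. Pictures are saved under pics/ and viewed, at most 10 in all, crops included, and the job is handed in when it is done.

Besides the shell and the picture viewer there is one more tool, called after ">>>" by a JSON object that holds its "api" and its "payload". drive_tool: Moves the arm, as the interface text tells. Its arguments: {"type":"object","properties":{"rows":{"type":"array"},"newtons":{"type":"number"}},"required":["rows"]}

```bash
mkdir -p pics; cat > h.py <<'E'
import numpy as np, cv2, json
from scipy.spatial.transform import Rotation as R
from plant import sensors, cams, r
def Rt(o):
    o=np.array(o,float)
    if o.shape==(3,3): return o
    if o.size==4: return None
    return R.from_euler('xyz',o,degrees=True).as_matrix()
def cap(n,f):
    s=sensors.get_state(); c=cams.capture(n)
    K=np.array(c['intrinsics'])
    if 'T_tool_cam' in c:
        T=np.eye(4);T[:3,:3]=Rt(s['eef_rot']);T[:3,3]=s['tcp_pos'];M=T@np.array(c['T_tool_cam']);E,O=M[:3,3],M[:3,:3]
    else: E,O=np.array(c['eye']),Rt(c['orientation'])
    cv2.imwrite(f'pics/{f}.png',c['pixels'][:,:,::-1]); np.savez(f'pics/{f}.npz',K=K,E=E,O=O); return c
def ray(f,u,v):
    d=np.load(f'pics/{f}.npz'); w=np.linalg.inv(d['K'])@[u,v,1]; w=d['O']@(w*[1,-1,-1]); return d['E'],w/np.linalg.norm(w)
def plane(f,u,v,z):
    e,w=ray(f,u,v); return e+w*(z-e[2])/w[2]
def tri(*obs):
    A=np.zeros((3,3));b=np.zeros(3)
    for o in obs:
        e,w=ray(*o);P=np.eye(3)-np.outer(w,w);A+=P;b+=P@e
    p=np.linalg.solve(A,b); return p,[float(np.linalg.norm((np.eye(3)-np.outer(w,w))@(p-e))) for e,w in (ray(*o) for o in obs)]
def proj(f,p):
    d=np.load(f'pics/{f}.npz'); q=d['O'].T@(np.array(p)-d['E']); q=d['K']@(q*[1,-1,-1]); return q[:2]/q[2]
E
python3 - <<'E'
from h import *
for n in ('scene','side','wrist'):
    c=cap(n,n+'0'); print({k:(v if k!='pixels' else 0) for k,v in c.items()})
ims=[cv2.imread(f'pics/{n}0.png') for n in('scene','side')]
print(sensors.get_state(), r.tip_reach)
E
```

```text
{'pixels': 0, 'intrinsics': array([[368.53431891,   0.        , 253.27964506],
       [  0.        , 368.53431891, 193.14445953],
       [  0.        ,   0.        ,   1.        ]]), 'eye': array([-0.16893051, -0.45267293,  0.73654164]), 'orientation': array([ 53.71349984,  -1.2484303 , -57.9427052 ])}
{'pixels': 0, 'intrinsics': array([[484.33971182,   0.        , 259.63601706],
       [  0.        , 484.33971182, 191.55223607],
       [  0.        ,   0.        ,   1.        ]]), 'eye': array([0.58005029, 1.23462992, 0.94634858]), 'orientation': array([ 56.11452326,   1.36386105, 178.06986378])}
{'pixels': 0, 'intrinsics': array([[276.87506625,   0.        , 255.29674666],
       [  0.        , 276.87506625, 192.60208835],
       [  0.        ,   0.        ,   1.        ]]), 'T_tool_cam': array([[ 7.78548771e-04,  9.61824916e-01,  2.73664440e-01,
         7.41517654e-02],
       [ 9.99999334e-01, -5.15801712e-04, -1.03205705e-03,
        -7.04665661e-04],
       [-8.51501600e-04,  2.73665061e-01, -9.61824677e-01,
        -1.39846988e-01],
       [ 0.00000000e+00,  0.00000000e+00,  0.00000000e+00,
         1.00000000e+00]])}
{'time_s': 0.15, 'joints': array([ 9.13922773e+01,  2.05833785e+01,  6.45916264e-01, -1.41231641e-02,
       -7.01359660e+01, -1.65073700e+01]), 'qd': array([-0.12672877, -0.17131118,  0.09038195,  0.02422633, -0.01893179,
       -0.00216251]), 'joint_torque': array([-9.75199619e-04, -5.83279717e+01,  2.93289489e+01,  7.00121239e+00,
        8.75062920e-03, -1.11120551e-04]), 'tcp_pos': array([0.17594354, 0.65130988, 0.24482471]), 'eef_rot': array([ 1.79925825e+02, -8.13447698e-03, -1.51198948e+01]), 'contact_force': array([ 0.07636685, -0.57272148,  0.76330797]), 'moment': array([-0.00671786,  0.01481545, -0.00592466]), 'gripper_force': 0.0, 'gripper_width': 0.08747597126788173} 0.019
```

```bash
python3 - <<'E'
import cv2
for n in('scene','side'):
    cv2.imwrite(f'pics/{n}0b.png',cv2.resize(cv2.imread(f'pics/{n}0.png'),None,fx=1.5,fy=1.5,interpolation=cv2.INTER_CUBIC))
E
```

```text
(no output)
```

View pics/scene0b.png

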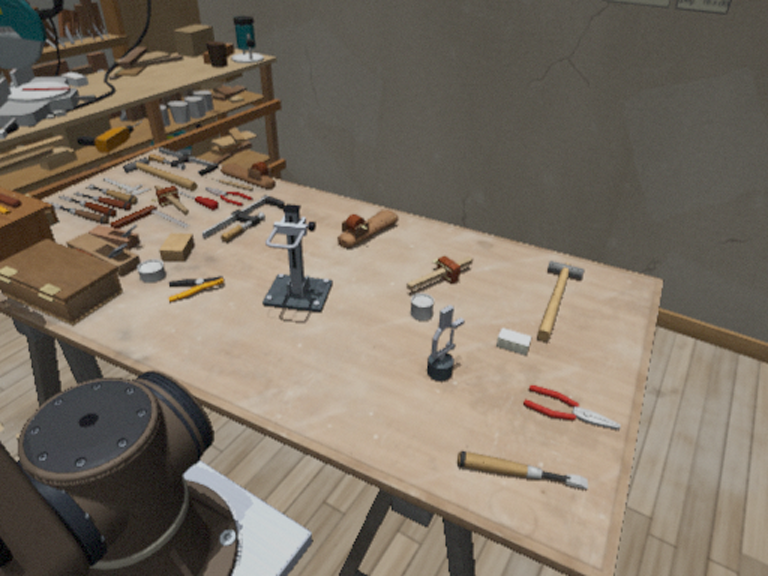

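View pics/side0b.png

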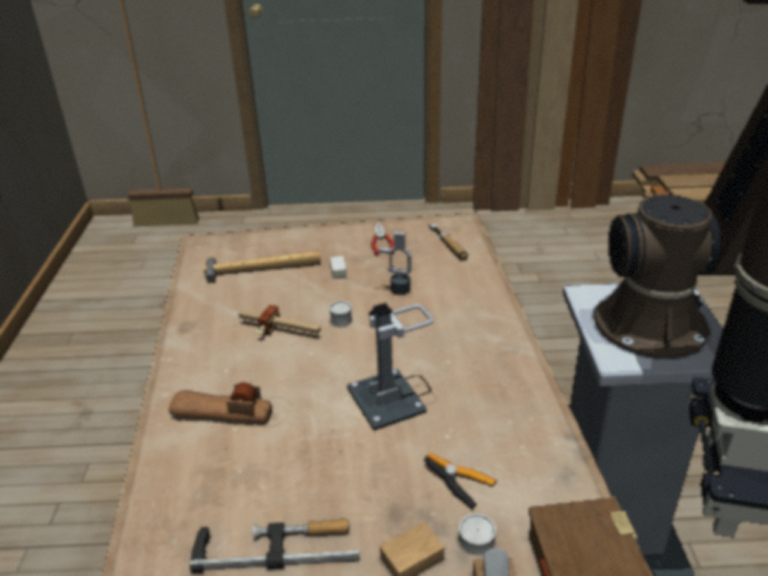

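```bash
python3 - <<'E'
import cv2,numpy as np
def t(n,x,y):
    im=cv2.imread(f'pics/{n}0.png')[y:y+75,x:x+100]
    im=cv2.resize(im,None,fx=4,fy=4,interpolation=cv2.INTER_CUBIC)
    for k in range(0,100,10):
        if (x+k)%20==0 or 1: cv2.line(im,(k*4,0),(k*4,4),(0,255,255),1)
    for k in range(0,75,10): cv2.line(im,(0,k*4),(4,k*4),(0,255,255),1)
    return im
cv2.imwrite('pics/m.png',np.vstack([np.hstack([t('scene',245,190),t('scene',150,133)]),np.hstack([t('side',220,135),t('side',220,200)])]))
E
```

```text
(no output)
```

View pics/m.png

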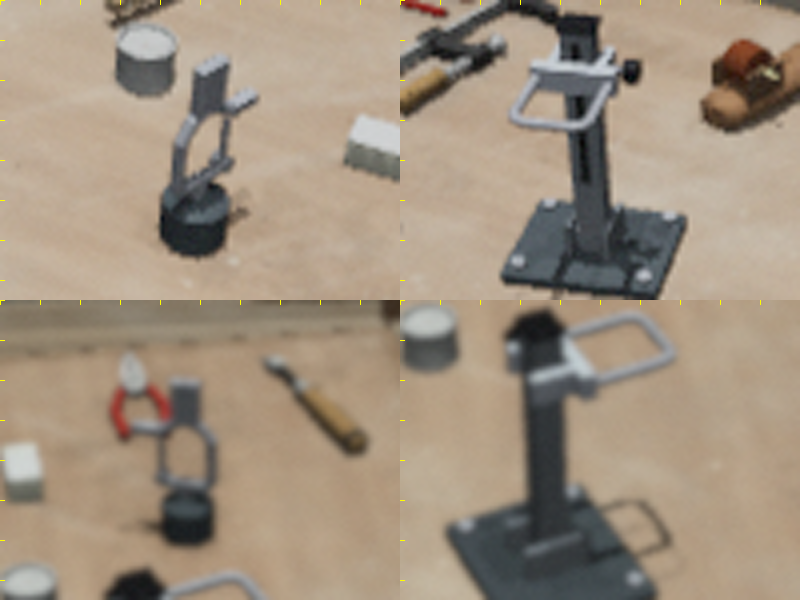

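```bash
python3 - <<'E'
from h import *
a=lambda x,y:('scene0',245+x/4,190+y/4)
b=lambda x,y:('scene0',150+x/4,133+y/4)
c=lambda x,y:('side0',220+x/4,135+y/4)
d=lambda x,y:('side0',220+x/4,200+y/4)
for n,p,q in [('tabtop',a(212,63),c(185,81)),('tabmid',a(210,87),c(186,102)),('lipend',a(256,97),c(130,129)),('nose/lipbase',a(228,108),c(163,132)),
 ('spineL',a(180,150),c(212,143)),('foottopc',a(196,202),c(188,197)),
 ('eye+y',b(113,117),d(272,52)),('eye-y',b(183,126),d(230,20)),('plateL',b(103,278),None),('scr1',b(117,261),d(232,278)),('scr2',b(243,274),None),('scr far',b(150,203),d(66,225)),('scrfarR',b(270,216),d(174,191))]:
    if q is None: print(n,plane(*p,.012).round(4)); continue
    P,e=tri(p,q); print(n,P.round(4),np.round(e,4), plane(*p,.012).round(3), plane(*q,.012).round(3))
E
```

```text
tabtop [ 0.5304 -0.1651  0.151 ] [0.0007 0.0007] [ 0.698 -0.097  0.012] [ 0.521 -0.409  0.012]
tabmid [ 0.5302 -0.1654  0.1311] [0.0012 0.0012] [ 0.67  -0.109  0.012] [ 0.522 -0.368  0.012]
lipend [ 0.5774 -0.1807  0.0974] [0.0008 0.0008] [ 0.678 -0.144  0.012] [ 0.577 -0.322  0.012]
nose/lipbase [ 0.5507 -0.1709  0.1004] [0.0023 0.0023] [ 0.654 -0.132  0.012] [ 0.546 -0.314  0.012]
spineL [ 0.5078 -0.16    0.0919] [0.0006 0.0006] [ 0.591 -0.124  0.012] [ 0.501 -0.291  0.012]
foottopc [ 0.5283 -0.1676  0.0332] [0.0011 0.0011] [ 0.548 -0.159  0.012] [ 0.528 -0.201  0.012]
eye+y [0.4882 0.1984 0.1787] [0.0005 0.0005] [0.685 0.393 0.012] [ 0.468 -0.026  0.012]
eye-y [0.5129 0.1543 0.1742] [0.0001 0.0001] [0.709 0.329 0.012] [ 0.499 -0.073  0.012]
plateL [0.4959 0.2367 0.012 ]
scr1 [0.5171 0.2397 0.0148] [0.0006 0.0006] [0.519 0.242 0.012] [0.517 0.236 0.012]
scr2 [0.5617 0.1474 0.012 ]
scr far [0.604  0.2428 0.0461] [0.0333 0.0333] [0.597 0.274 0.012] [0.634 0.174 0.012]
scrfarR [0.5733 0.1517 0.0418] [0.0245 0.0245] [0.638 0.177 0.012] [0.554 0.141 0.012]
```

```bash
cat >> h.py <<'E'
def shift(p,yaw):
    s=sensors.get_state(); M=Rt(s['eef_rot']); d=M.T@(np.array(p)-s['tcp_pos'])
    y=s['eef_rot'][2]; dy=(yaw-y+90)%180-90
    print('t',s['time_s'],'pos',s['tcp_pos'].round(4),'yaw',round(y,2),'| xyz',d.round(4),'spin',round(float(-np.radians(dy)),4),'F',s['contact_force'].round(2))
E
python3 -c "
from h import *
shift((.530,-.166,.27),-17)"
```

```text
t 0.15 pos [0.1759 0.6513 0.2448] yaw -15.12 | xyz [ 0.555   0.6967 -0.0242] spin 0.0328 F [ 0.08 -0.57  0.76]
```

>>> {"api": "drive_tool", "payload": {"rows": [{"z": -0.025, "x": 0.03, "y": 0.04, "fingers": 1}, {"x": 0.555, "y": 0.697, "z": -0.025, "spin": 0.033}, {"x": 0.555, "y": 0.697, "z": -0.025, "spin": 0.033}, {"x": 0.555, "y": 0.697, "z": -0.025, "spin": 0.033}, {"x": 0.555, "y": 0.697, "z": -0.025, "spin": 0.033}, {"x": 0.555, "y": 0.697, "z": -0.025, "spin": 0.033}, {"x": 0.555, "y": 0.697, "z": -0.025, "spin": 0.033}, {"x": 0.555, "y": 0.697, "z": -0.025, "spin": 0.033}, {"x": 0.555, "y": 0.697, "z": -0.025, "spin": 0.033}, {"x": 0.555, "y": 0.697, "z": -0.025, "spin": 0.033}]}}

```text
invalid input
```

```bash
python3 -c "
from h import *
shift((.530,-.166,.27),-17)"
```

```text
t 0.15 pos [0.1759 0.6513 0.2448] yaw -15.12 | xyz [ 0.555   0.6967 -0.0242] spin 0.0328 F [ 0.08 -0.57  0.76]
```

>>> {"api": "drive_tool", "payload": {"rows": [{"x": 0.03, "y": 0.04, "z": -0.025, "spin": 0, "fingers": 1}, {"x": 0.555, "y": 0.697, "z": -0.025, "spin": 0.033, "fingers": 1}, {"x": 0.555, "y": 0.697, "z": -0.025, "spin": 0.033, "fingers": 1}, {"x": 0.555, "y": 0.697, "z": -0.025, "spin": 0.033, "fingers": 1}, {"x": 0.555, "y": 0.697, "z": -0.025, "spin": 0.033, "fingers": 1}, {"x": 0.555, "y": 0.697, "z": -0.025, "spin": 0.033, "fingers": 1}, {"x": 0.555, "y": 0.697, "z": -0.025, "spin": 0.033, "fingers": 1}, {"x": 0.555, "y": 0.697, "z": -0.025, "spin": 0.033, "fingers": 1}, {"x": 0.555, "y": 0.697, "z": -0.025, "spin": 0.033, "fingers": 1}, {"x": 0.555, "y": 0.697, "z": -0.025, "spin": 0.033, "fingers": 1}], "newtons": 20}}

```text
time_s: 1.4
tcp_pos: [0.4192, 0.0875, 0.2709]
eef_rot: [-179.9, -0.0, -17.0]
contact_force: [1.3, 1.9, 0.2]
gripper_width: 0.0874
gripper_force: 0.0
```

```bash
python3 -c "
from h import *
shift((.530,-.166,.27),-17)"
```

```text
t 1.4 pos [0.4192 0.0875 0.2709] yaw -16.96 | xyz [0.1799 0.2102 0.0008] spin 0.0006 F [1.25 1.89 0.21]
```

>>> {"api": "drive_tool", "payload": {"rows": [{"x": 0.175, "y": 0.205, "z": 0, "spin": 0, "fingers": 1}, {"x": 0.175, "y": 0.205, "z": 0, "spin": 0, "fingers": 1}, {"x": 0.175, "y": 0.205, "z": 0, "spin": 0, "fingers": 1}, {"x": 0.175, "y": 0.205, "z": 0, "spin": 0, "fingers": 1}, {"x": 0.175, "y": 0.205, "z": 0, "spin": 0, "fingers": 1}, {"x": 0.175, "y": 0.205, "z": 0, "spin": 0, "fingers": 1}, {"x": 0.175, "y": 0.205, "z": 0, "spin": 0, "fingers": 1}]}}

```text
time_s: 2.28
tcp_pos: [0.526, -0.1571, 0.2705]
eef_rot: [-180.0, 0.0, -17.0]
contact_force: [0.6, -0.7, 0.4]
gripper_width: 0.0874
gripper_force: 0.0
```

```bash
python3 -c "
from h import *
shift((.530,-.166,.27),-17)
cap('wrist','w1')
for p in [(.530,-.166,.153),(.5774,-.18,.097),(.53,-.166,.038)]: print(proj('w1',p))
im=cv2.imread('pics/w1.png'); cv2.imwrite('pics/w1b.png',cv2.resize(im,None,fx=1.5,fy=1.5))
"
```

```text
t 2.275 pos [ 0.526  -0.1571  0.2705] yaw -16.98 | xyz [0.0065 0.0074 0.0005] spin 0.0003 F [ 0.6  -0.66  0.38]
[263.45521002 187.01773245]
[261.97305947 130.92658085]
[261.00780947 165.49726149]
```

View pics/w1b.png

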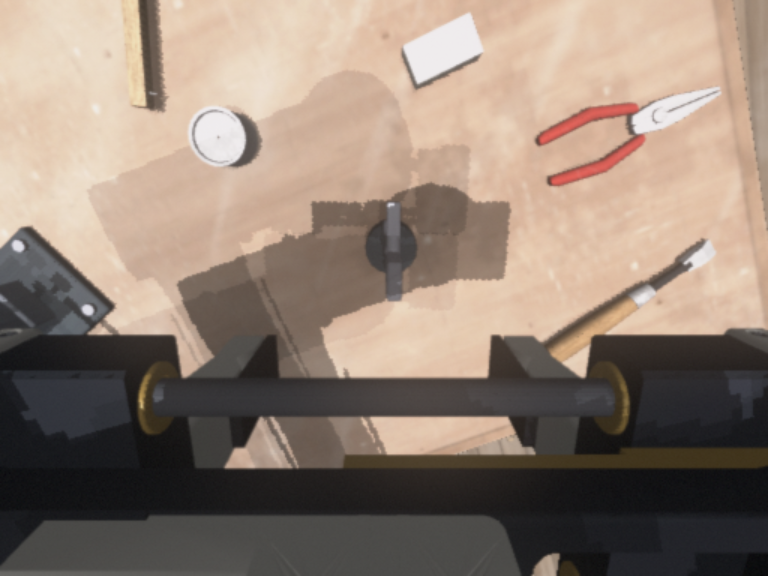

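```bash
python3 -c "
from h import *
for p in [(395/1.5,300/1.5,.153),(393/1.5,203/1.5,.107),(391/1.5,246/1.5,.038)]: print(plane('w1',*p))
shift((.530,-.166,.15),-17)
shift((.530,-.166,.139),-17)
"
```

```text
[ 0.51750203 -0.16217971  0.153     ]
[ 0.57357797 -0.17864539  0.107     ]
[ 0.53210631 -0.16614501  0.038     ]
t 2.325 pos [ 0.526  -0.1568  0.2707] yaw -16.94 | xyz [0.0065 0.0077 0.1207] spin 0.0011 F [-0.62  0.32 -0.19]
t 2.325 pos [ 0.526  -0.1568  0.2707] yaw -16.94 | xyz [0.0065 0.0077 0.1317] spin 0.0011 F [-0.62  0.32 -0.19]
```

>>> {"api": "drive_tool", "payload": {"rows": [{"x": 0.0065, "y": 0.0077, "z": 0.04, "spin": 0, "fingers": 1}, {"x": 0.0065, "y": 0.0077, "z": 0.08, "spin": 0, "fingers": 1}, {"x": 0.0065, "y": 0.0077, "z": 0.115, "spin": 0, "fingers": 1}, {"x": 0.0065, "y": 0.0077, "z": 0.1317, "spin": 0, "fingers": 1}, {"x": 0.0065, "y": 0.0077, "z": 0.1317, "spin": 0, "fingers": 1}, {"x": 0.0065, "y": 0.0077, "z": 0.1317, "spin": 0, "fingers": -0.6}, {"x": 0.0065, "y": 0.0077, "z": 0.1317, "spin": 0, "fingers": -1}, {"x": 0.0065, "y": 0.0077, "z": 0.1317, "spin": 0, "fingers": -1}, {"x": 0.0065, "y": 0.0077, "z": 0.1317, "spin": 0, "fingers": -1}, {"x": 0.0065, "y": 0.0077, "z": 0.1317, "spin": 0, "fingers": -1}], "newtons": 40}}

```text
time_s: 3.58
tcp_pos: [0.5303, -0.1672, 0.139]
eef_rot: [-180.0, -0.0, -17.0]
contact_force: [0.2, -1.2, -0.6]
gripper_width: 0.0432
gripper_force: 0.0
```

>>> {"api": "drive_tool", "payload": {"rows": [{"x": 0, "y": 0, "z": 0, "spin": 0, "fingers": -1}, {"x": 0, "y": 0, "z": 0, "spin": 0, "fingers": -1}, {"x": 0, "y": 0, "z": 0, "spin": 0, "fingers": -1}, {"x": 0, "y": 0, "z": 0, "spin": 0, "fingers": -1}, {"x": 0, "y": 0, "z": 0, "spin": 0, "fingers": -1}, {"x": 0, "y": 0, "z": 0, "spin": 0, "fingers": -1}, {"x": 0, "y": 0, "z": 0, "spin": 0, "fingers": -1}], "newtons": 40}}

```text
time_s: 4.45
tcp_pos: [0.5302, -0.1671, 0.1387]
eef_rot: [180.0, 0.0, -17.0]
contact_force: [-0.3, -0.4, -2.5]
gripper_width: 0.0093
gripper_force: 40.0
```

>>> {"api": "drive_tool", "payload": {"rows": [{"x": 0, "y": 0, "z": -0.02, "spin": 0, "fingers": -1}, {"x": 0, "y": 0, "z": -0.05, "spin": 0, "fingers": -1}, {"x": 0, "y": 0, "z": -0.08, "spin": 0, "fingers": -1}, {"x": -0.02, "y": -0.03, "z": -0.1, "spin": -0.05, "fingers": -1}, {"x": -0.05, "y": -0.07, "z": -0.111, "spin": -0.15, "fingers": -1}, {"x": -0.08, "y": -0.115, "z": -0.111, "spin": -0.3, "fingers": -1}, {"x": -0.115, "y": -0.16, "z": -0.111, "spin": -0.45, "fingers": -1}, {"x": -0.15, "y": -0.21, "z": -0.111, "spin": -0.58, "fingers": -1}, {"x": -0.175, "y": -0.25, "z": -0.111, "spin": -0.67, "fingers": -1}, {"x": -0.19, "y": -0.267, "z": -0.111, "spin": -0.707, "fingers": -1}], "newtons": 60}}

```text
time_s: 5.7
tcp_pos: [0.4258, 0.1458, 0.2498]
eef_rot: [-180.0, -0.0, 23.7]
contact_force: [0.3, -0.1, -2.8]
gripper_width: 0.0094
gripper_force: 60.0
```

>>> {"api": "drive_tool", "payload": {"rows": [{"x": 0, "y": 0, "z": 0, "spin": 0, "fingers": -1}, {"x": 0, "y": 0, "z": 0, "spin": 0, "fingers": -1}, {"x": 0, "y": 0, "z": 0, "spin": 0, "fingers": -1}, {"x": 0, "y": 0, "z": 0, "spin": 0, "fingers": -1}]}}

```text
time_s: 6.2
tcp_pos: [0.4269, 0.1431, 0.2498]
eef_rot: [180.0, 0.0, 23.4]
contact_force: [0.7, -0.7, -2.5]
gripper_width: 0.01
gripper_force: 60.0
```

```bash
python3 -c "
from h import *
shift((.4665,.1613,.237),23.5)
for n in ('wrist','side'): cap(n,n[0]+'2')
a=cv2.imread('pics/w2.png')
b=cv2.imread('pics/s2.png')[170:290,205:365]
for p in [(.4882,.1984,.177),(.5129,.1543,.177),(.517,.239,.012)]: print(proj('w2',p))
cv2.imwrite('pics/m2.png',cv2.resize(a,None,fx=1.5,fy=1.5,interpolation=cv2.INTER_CUBIC))
cv2.imwrite('pics/m3.png',cv2.resize(b,None,fx=5,fy=5,interpolation=cv2.INTER_CUBIC))
"
```

```text
t 6.2 pos [0.4269 0.1431 0.2498] yaw 23.42 | xyz [ 0.0436 -0.0009  0.0128] spin -0.0013 F [ 0.71 -0.67 -2.5 ]
[219.75492992 108.38802998]
[288.41972387 101.0970135 ]
[214.09238709  75.54047288]
```

View pics/m2.png

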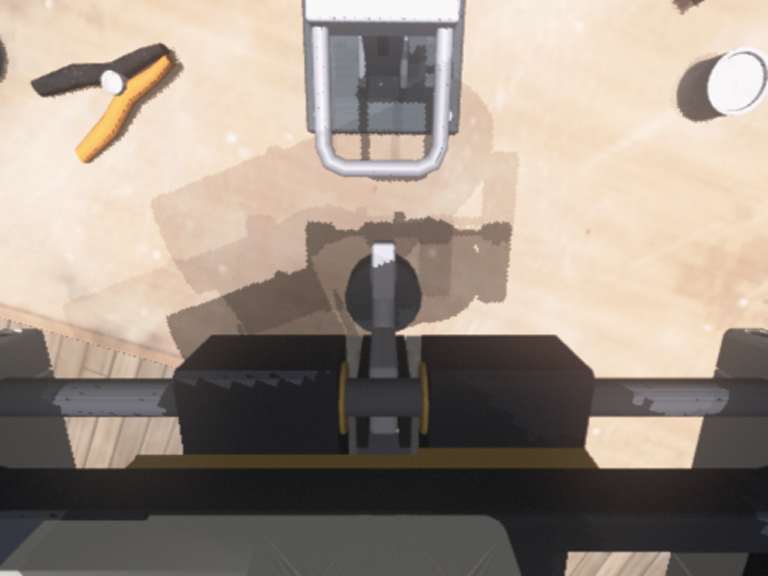

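View pics/m3.png

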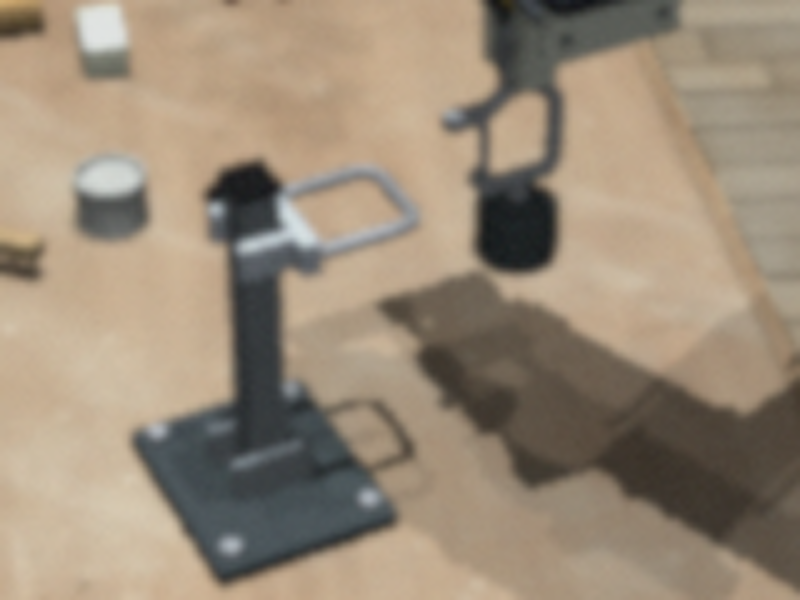

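```bash
python3 -c "
from h import *
print(tri(('w2',383.5/1.5,170/1.5),('s2',205+398/5,170+200/5)))
for z in (.165,.17,.175,.18): print(z,plane('w2',383.5/1.5,170/1.5,z))
print(tri(('w2',383.5/1.5,243/1.5),('s2',205+446/5,170+120/5)), 'lip end expect', sensors.get_state()['tcp_pos']+np.array([.047*.918,.047*.397,-.037]))
"
```

```text
(array([0.49521103, 0.17281497, 0.16997843]), [0.0003062026715714533, 0.00030620267157160203])
0.165 [0.49552476 0.17277846 0.165     ]
0.17 [0.49551619 0.17279012 0.17      ]
0.175 [0.49550762 0.17280178 0.175     ]
0.18 [0.49549905 0.17281344 0.18      ]
(array([0.46812625, 0.16091566, 0.21322993]), [0.00024210693899362338, 0.0002421069389936305]) lip end expect [0.47003148 0.16200211 0.21283667]
```

>>> {"api": "drive_tool", "payload": {"rows": [{"x": 0.015, "y": 0, "z": 0, "spin": 0, "fingers": -1}, {"x": 0.03, "y": 0, "z": 0, "spin": 0, "fingers": -1}, {"x": 0.04, "y": 0, "z": 0.005, "spin": 0, "fingers": -1}, {"x": 0.04, "y": 0, "z": 0.012, "spin": 0, "fingers": -1}, {"x": 0.04, "y": 0, "z": 0.017, "spin": 0, "fingers": -1}, {"x": 0.04, "y": 0, "z": 0.021, "spin": 0, "fingers": -1}, {"x": 0.04, "y": 0, "z": 0.023, "spin": 0, "fingers": -1}, {"x": 0.04, "y": 0, "z": 0.0235, "spin": 0, "fingers": -1}, {"x": 0.04, "y": 0, "z": 0.0235, "spin": 0, "fingers": -1}]}}

```text
time_s: 7.42
tcp_pos: [0.4634, 0.1598, 0.2266]
eef_rot: [-180.0, -0.0, 23.5]
contact_force: [1.2, 0.4, -3.1]
gripper_width: 0.0092
gripper_force: 60.0
```

>>> {"api": "drive_tool", "payload": {"rows": [{"x": 0, "y": 0, "z": 0.0005, "spin": 0, "fingers": -1}, {"x": 0, "y": 0, "z": 0.001, "spin": 0, "fingers": -1}, {"x": 0, "y": 0, "z": 0.001, "spin": 0, "fingers": -1}]}}

```text
time_s: 7.8
tcp_pos: [0.4634, 0.1597, 0.2253]
eef_rot: [180.0, 0.0, 23.5]
contact_force: [0.3, -0.4, -3.5]
gripper_width: 0.0096
gripper_force: 60.0
```

>>> {"api": "drive_tool", "payload": {"rows": [{"x": 0, "y": 0, "z": 0.0005, "spin": 0, "fingers": -1}, {"x": 0, "y": 0, "z": 0.001, "spin": 0, "fingers": -1}, {"x": 0, "y": 0, "z": 0.001, "spin": 0, "fingers": -1}]}}

```text
time_s: 8.18
tcp_pos: [0.4634, 0.1597, 0.2243]
eef_rot: [180.0, 0.0, 23.5]
contact_force: [-1.0, -0.1, -2.4]
gripper_width: 0.0099
gripper_force: 60.0
```

>>> {"api": "drive_tool", "payload": {"rows": [{"x": 0, "y": 0, "z": 0.0005, "spin": 0, "fingers": -1}, {"x": 0, "y": 0, "z": 0.001, "spin": 0, "fingers": -1}, {"x": 0, "y": 0, "z": 0.001, "spin": 0, "fingers": -1}]}}

```text
time_s: 8.55
tcp_pos: [0.4634, 0.1598, 0.2233]
eef_rot: [180.0, 0.0, 23.5]
contact_force: [0.5, 1.0, -2.5]
gripper_width: 0.0098
gripper_force: 60.0
```

```bash
python3 -c "
from h import *
s=sensors.get_state(); print(s['contact_force'],s['moment'])"
```

```text
[ 0.47763736  1.0144542  -2.50812042] [-0.10245354 -0.00532779 -0.04632282]
```

>>> {"api": "drive_tool", "payload": {"rows": [{"x": 0, "y": 0, "z": 0.0005, "spin": 0, "fingers": -1}, {"x": 0, "y": 0, "z": 0.001, "spin": 0, "fingers": -1}, {"x": 0, "y": 0, "z": 0.001, "spin": 0, "fingers": -1}]}}

```text
time_s: 8.93
tcp_pos: [0.4634, 0.1598, 0.2225]
eef_rot: [180.0, -0.0, 23.5]
contact_force: [-0.3, 0.3, -1.7]
gripper_width: 0.0098
gripper_force: 60.0
```

```bash
python3 -c "
from h import *
s=sensors.get_state(); print(s['contact_force'],s['moment'])"
```

```text
[-0.32263217  0.25879943 -1.68279201] [-0.06355042  0.16634623 -0.00319123]
```

>>> {"api": "drive_tool", "payload": {"rows": [{"x": 0, "y": 0, "z": 0.0005, "spin": 0, "fingers": -1}, {"x": 0, "y": 0, "z": 0.0005, "spin": 0, "fingers": -1}]}}

```text
time_s: 9.18
tcp_pos: [0.4635, 0.1597, 0.2223]
eef_rot: [180.0, -0.0, 23.5]
contact_force: [-3.1, -0.7, 3.4]
gripper_width: 0.0097
gripper_force: 60.0
```

>>> {"api": "drive_tool", "payload": {"rows": [{"x": 0, "y": 0, "z": 0.0005, "spin": 0, "fingers": -1}, {"x": 0, "y": 0, "z": 0.0005, "spin": 0, "fingers": -1}]}}

```text
time_s: 9.43
tcp_pos: [0.4635, 0.1597, 0.2222]
eef_rot: [180.0, -0.0, 23.5]
contact_force: [-4.7, -0.6, 8.1]
gripper_width: 0.0098
gripper_force: 60.0
```

```bash
python3 -c "
from h import *
s=sensors.get_state(); print(s['contact_force'],s['moment'],s['eef_rot'])"
```

```text
[-4.65223178 -0.63059751  8.14461391] [-0.33370295  1.55454072  0.03477131] [ 1.79994536e+02 -4.28873841e-02  2.35167702e+01]
```

>>> {"api": "drive_tool", "payload": {"rows": [{"x": 0, "y": 0, "z": -0.001, "spin": 0, "fingers": -1}, {"x": 0, "y": 0, "z": -0.0025, "spin": 0, "fingers": -1}, {"x": 0, "y": 0, "z": -0.0044, "spin": 0, "fingers": -1}, {"x": 0, "y": 0, "z": -0.0044, "spin": 0, "fingers": -1}, {"x": 0, "y": 0, "z": -0.0044, "spin": 0, "fingers": -1}]}}

```text
time_s: 10.05
tcp_pos: [0.4634, 0.1598, 0.2256]
eef_rot: [-180.0, 0.0, 23.5]
contact_force: [-0.4, 0.5, -2.7]
gripper_width: 0.0098
gripper_force: 60.0
```

```bash
python3 -c "
from h import *
cap('side','s4'); cap('wrist','w4')
a=cv2.imread('pics/s4.png')[180:270,240:340]
b=cv2.imread('pics/w4.png')[90:180,206:306]
cv2.imwrite('pics/m4.png',cv2.resize(np.hstack([a,b]),None,fx=4,fy=4,interpolation=cv2.INTER_CUBIC))
b=sensors.get_state();print(b['contact_force'],b['tcp_pos'],b['eef_rot'])"
```

```text
[-0.04364701 -0.24731719 -2.92265754] [0.46334615 0.15973467 0.22562037] [1.79997410e+02 1.44425032e-02 2.35042713e+01]
```

View pics/m4.png

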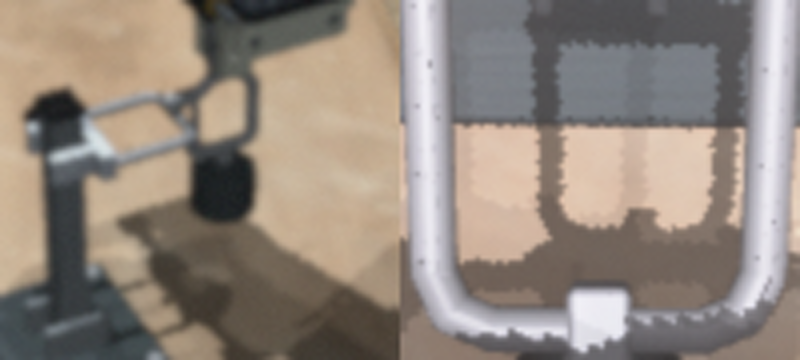

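```bash
python3 -c "
from h import *
l=plane('w4',256,162,.1936); b=plane('w4',256,171.3,.1764); s=sensors.get_state()
u=np.array([np.cos(np.radians(23.5)),np.sin(np.radians(23.5))])
print((l-s['tcp_pos'])[:2]@u,(b-s['tcp_pos'])[:2]@u,l,b)"
```

```text
0.04546321420017361 0.03602905361919501 [0.50509841 0.17772564 0.1936    ] [0.49647888 0.1738898  0.1764    ]
```

>>> {"api": "drive_tool", "payload": {"rows": [{"x": 0.004, "y": 0, "z": -0.0003, "spin": 0, "fingers": -1}, {"x": 0.008, "y": 0, "z": -0.0003, "spin": 0, "fingers": -1}, {"x": 0.011, "y": 0, "z": -0.0003, "spin": 0, "fingers": -1}, {"x": 0.014, "y": 0, "z": -0.0003, "spin": 0, "fingers": -1}, {"x": 0.017, "y": 0, "z": -0.0003, "spin": 0, "fingers": -1}]}}

```text
time_s: 10.78
tcp_pos: [0.4789, 0.1664, 0.2259]
eef_rot: [180.0, 0.0, 23.5]
contact_force: [-1.9, -1.3, -2.3]
gripper_width: 0.0096
gripper_force: 60.0
```

>>> {"api": "drive_tool", "payload": {"rows": [{"x": 0.002, "y": 0, "z": 0, "spin": 0, "fingers": -1}, {"x": 0.004, "y": 0, "z": 0, "spin": 0, "fingers": -1}]}}

```text
time_s: 11.02
tcp_pos: [0.4826, 0.168, 0.2259]
eef_rot: [180.0, 0.0, 23.5]
contact_force: [-2.8, -1.7, -2.3]
gripper_width: 0.0096
gripper_force: 60.0
```

>>> {"api": "drive_tool", "payload": {"rows": [{"x": 0.003, "y": 0, "z": 0, "spin": 0, "fingers": -1}, {"x": 0.006, "y": 0, "z": 0, "spin": 0, "fingers": -1}, {"x": 0.009, "y": 0, "z": 0, "spin": 0, "fingers": -1}, {"x": 0.012, "y": 0, "z": 0, "spin": 0, "fingers": -1}]}}

```text
time_s: 11.52
tcp_pos: [0.4938, 0.173, 0.2259]
eef_rot: [-180.0, 0.0, 23.5]
contact_force: [-2.6, -1.2, -5.2]
gripper_width: 0.01
gripper_force: 60.0
```

>>> {"api": "drive_tool", "payload": {"rows": [{"x": 0.003, "y": 0, "z": 0, "spin": 0, "fingers": -1}, {"x": 0.006, "y": 0, "z": 0, "spin": 0, "fingers": -1}, {"x": 0.009, "y": 0, "z": 0, "spin": 0, "fingers": -1}, {"x": 0.0115, "y": 0, "z": 0, "spin": 0, "fingers": -1}, {"x": 0.0115, "y": 0, "z": 0, "spin": 0, "fingers": -1}, {"x": 0.0115, "y": 0, "z": 0, "spin": 0, "fingers": -1}]}}

```text
time_s: 12.28
tcp_pos: [0.5042, 0.1775, 0.2261]
eef_rot: [-180.0, -0.0, 23.5]
contact_force: [0.9, 0.0, -2.5]
gripper_width: 0.0098
gripper_force: 60.0
```

```bash
python3 -c "
from h import *
cap('side','s5'); cap('scene','c5')
a=cv2.imread('pics/s5.png')[185:255,235:310]
b=cv2.imread('pics/c5.png')[120:190,165:240]
cv2.imwrite('pics/m5.png',cv2.resize(np.hstack([a,b]),None,fx=5,fy=5,interpolation=cv2.INTER_CUBIC))
b=sensors.get_state();print(b['contact_force'],b['tcp_pos'],b['eef_rot'])"
```

```text
[ 0.33878219 -0.44440951 -2.39143144] [0.50415381 0.17747879 0.22611503] [-1.79998956e+02 -5.31186905e-03  2.35059690e+01]
```

View pics/m5.png

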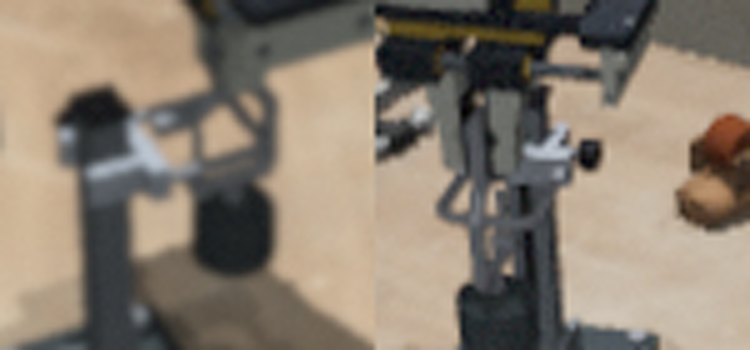

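>>> {"api": "drive_tool", "payload": {"rows": [{"x": -0.001, "y": 0, "z": 0.002, "spin": 0, "fingers": -1}, {"x": -0.002, "y": 0, "z": 0.004, "spin": 0, "fingers": -1}, {"x": -0.004, "y": 0, "z": 0.005, "spin": 0, "fingers": -1}, {"x": -0.006, "y": 0, "z": 0.006, "spin": 0, "fingers": -1}, {"x": -0.0075, "y": 0, "z": 0.007, "spin": 0, "fingers": -1}, {"x": -0.0075, "y": 0, "z": 0.008, "spin": 0, "fingers": -1}, {"x": -0.0075, "y": 0, "z": 0.008, "spin": 0, "fingers": -1}]}}

```text
time_s: 13.25
tcp_pos: [0.4973, 0.1745, 0.218]
eef_rot: [180.0, 0.0, 23.5]
contact_force: [0.5, 0.9, -3.4]
gripper_width: 0.01
gripper_force: 60.0
```

>>> {"api": "drive_tool", "payload": {"rows": [{"x": 0, "y": 0, "z": 0.001, "spin": 0, "fingers": -1}, {"x": 0, "y": 0, "z": 0.0015, "spin": 0, "fingers": -1}, {"x": 0, "y": 0, "z": 0.0015, "spin": 0, "fingers": -1}]}}

```text
time_s: 13.62
tcp_pos: [0.4973, 0.1745, 0.2165]
eef_rot: [180.0, 0.0, 23.5]
contact_force: [1.4, -0.3, -2.0]
gripper_width: 0.0095
gripper_force: 60.0
```

Seat contact is expected at TCP z ≈ 0.2104 m; creep down.

>>> {"api": "drive_tool", "payload": {"rows": [{"x": 0, "y": 0, "z": 0.001, "spin": 0, "fingers": -1}, {"x": 0, "y": 0, "z": 0.0015, "spin": 0, "fingers": -1}, {"x": 0, "y": 0, "z": 0.0015, "spin": 0, "fingers": -1}]}}

```text
time_s: 14.0
tcp_pos: [0.4973, 0.1745, 0.215]
eef_rot: [180.0, 0.0, 23.5]
contact_force: [0.1, -0.7, -3.2]
gripper_width: 0.0099
gripper_force: 60.0
```

>>> {"api": "drive_tool", "payload": {"rows": [{"x": 0, "y": 0, "z": 0.001, "spin": 0, "fingers": -1}, {"x": 0, "y": 0, "z": 0.0015, "spin": 0, "fingers": -1}, {"x": 0, "y": 0, "z": 0.0015, "spin": 0, "fingers": -1}]}}

```text
time_s: 14.38
tcp_pos: [0.4973, 0.1745, 0.2135]
eef_rot: [180.0, 0.0, 23.5]
contact_force: [0.3, 0.2, -2.3]
gripper_width: 0.0098
gripper_force: 60.0
```

>>> {"api": "drive_tool", "payload": {"rows": [{"x": 0, "y": 0, "z": 0.0005, "spin": 0, "fingers": -1}, {"x": 0, "y": 0, "z": 0.001, "spin": 0, "fingers": -1}, {"x": 0, "y": 0, "z": 0.001, "spin": 0, "fingers": -1}]}}

```text
time_s: 14.75
tcp_pos: [0.4973, 0.1745, 0.2125]
eef_rot: [180.0, 0.0, 23.5]
contact_force: [-0.2, -0.5, -2.9]
gripper_width: 0.0101
gripper_force: 60.0
```

>>> {"api": "drive_tool", "payload": {"rows": [{"x": 0, "y": 0, "z": 0.0005, "spin": 0, "fingers": -1}, {"x": 0, "y": 0, "z": 0.001, "spin": 0, "fingers": -1}, {"x": 0, "y": 0, "z": 0.001, "spin": 0, "fingers": -1}]}}

```text
time_s: 15.12
tcp_pos: [0.4973, 0.1745, 0.2115]
eef_rot: [180.0, 0.0, 23.5]
contact_force: [-0.2, 0.9, -2.4]
gripper_width: 0.0094
gripper_force: 60.0
```

>>> {"api": "drive_tool", "payload": {"rows": [{"x": 0, "y": 0, "z": 0.0005, "spin": 0, "fingers": -1}, {"x": 0, "y": 0, "z": 0.0008, "spin": 0, "fingers": -1}, {"x": 0, "y": 0, "z": 0.0008, "spin": 0, "fingers": -1}]}}

```text
time_s: 15.5
tcp_pos: [0.4974, 0.1745, 0.2109]
eef_rot: [180.0, -0.0, 23.5]
contact_force: [-0.0, -0.1, -1.9]
gripper_width: 0.0095
gripper_force: 60.0
```

>>> {"api": "drive_tool", "payload": {"rows": [{"x": 0, "y": 0, "z": 0.0003, "spin": 0, "fingers": -1}, {"x": 0, "y": 0, "z": 0.0003, "spin": 0, "fingers": -1}, {"x": 0, "y": 0, "z": 0.0003, "spin": 0, "fingers": -1}]}}

```text
time_s: 15.88
tcp_pos: [0.4974, 0.1745, 0.2107]
eef_rot: [180.0, -0.0, 23.5]
contact_force: [-0.1, -0.3, 2.2]
gripper_width: 0.0098
gripper_force: 60.0
```

>>> {"api": "drive_tool", "payload": {"rows": [{"x": 0, "y": 0, "z": 0.0002, "spin": 0, "fingers": -1}, {"x": 0, "y": 0, "z": 0.0002, "spin": 0, "fingers": -1}, {"x": 0, "y": 0, "z": 0.0002, "spin": 0, "fingers": -1}]}}

```text
time_s: 16.25
tcp_pos: [0.4975, 0.1746, 0.2106]
eef_rot: [180.0, -0.0, 23.5]
contact_force: [-2.0, 0.5, 5.7]
gripper_width: 0.0097
gripper_force: 60.0
```

>>> {"api": "drive_tool", "payload": {"rows": [{"x": 0, "y": 0, "z": -0.0003, "spin": 0, "fingers": -1}, {"x": 0, "y": 0, "z": -0.0003, "spin": 0, "fingers": -1}, {"x": 0, "y": 0, "z": -0.0003, "spin": 0, "fingers": -1}], "newtons": 5}}

```text
time_s: 16.62
tcp_pos: [0.4975, 0.1748, 0.2106]
eef_rot: [-180.0, -0.0, 23.5]
contact_force: [-1.7, 1.5, 2.9]
gripper_width: 0.0098
gripper_force: 5.0
```

>>> {"api": "drive_tool", "payload": {"rows": [{"x": 0, "y": 0, "z": 0, "spin": 0, "fingers": -0.7}, {"x": 0, "y": 0, "z": 0, "spin": 0, "fingers": -0.6}, {"x": 0, "y": 0, "z": 0, "spin": 0, "fingers": -0.4}, {"x": 0, "y": 0, "z": 0, "spin": 0, "fingers": -0.2}, {"x": 0, "y": 0, "z": 0, "spin": 0, "fingers": 0}, {"x": 0, "y": 0, "z": 0, "spin": 0, "fingers": 0}]}}

```text
time_s: 17.38
tcp_pos: [0.4973, 0.1745, 0.2106]
eef_rot: [180.0, -0.0, 23.5]
contact_force: [0.5, 0.5, 0.1]
gripper_width: 0.0432
gripper_force: 0.0
```

```bash
python3 -c "
from h import *
cap('side','s6'); cap('scene','c6')
a=cv2.imread('pics/s6.png')[185:255,235:310]
b=cv2.imread('pics/c6.png')[120:190,165:240]
cv2.imwrite('pics/m6.png',cv2.resize(np.hstack([a,b]),None,fx=5,fy=5,interpolation=cv2.INTER_CUBIC))
b=sensors.get_state();print(b['contact_force'],b['tcp_pos'],b['eef_rot'],b['gripper_width'])"
```

```text
[0.54666778 0.6143027  0.65909376] [0.49734377 0.17452067 0.21058674] [-1.79999885e+02 -2.96574333e-03  2.35053163e+01] 0.04336980552908815
```

View pics/m6.png

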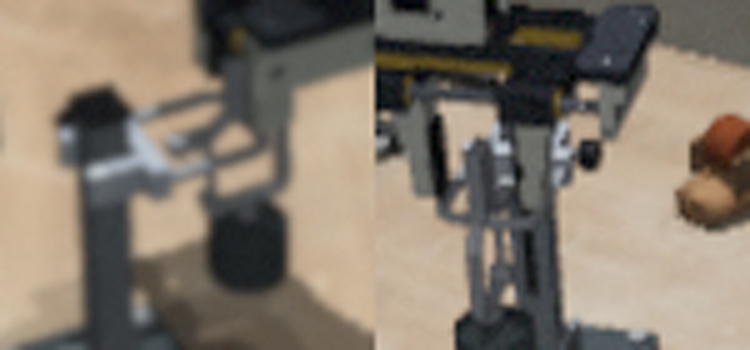

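Hanging upright on the bar, fingers free of the tab. Withdraw straight up and check.

>>> {"api": "drive_tool", "payload": {"rows": [{"x": 0, "y": 0, "z": -0.01, "spin": 0, "fingers": 0}, {"x": 0, "y": 0, "z": -0.03, "spin": 0, "fingers": 0}, {"x": 0, "y": 0, "z": -0.06, "spin": 0, "fingers": 0}, {"x": 0, "y": 0, "z": -0.1, "spin": 0, "fingers": 0}, {"x": 0, "y": 0, "z": -0.12, "spin": 0, "fingers": 0}, {"x": 0, "y": 0, "z": -0.12, "spin": 0, "fingers": 0}, {"x": 0, "y": 0, "z": -0.12, "spin": 0, "fingers": 0}, {"x": 0, "y": 0, "z": -0.12, "spin": 0, "fingers": 0}]}}

```text
time_s: 18.48
tcp_pos: [0.497, 0.1743, 0.3297]
eef_rot: [180.0, 0.1, 23.5]
contact_force: [-0.1, -0.6, 0.7]
gripper_width: 0.0433
gripper_force: 0.0
```

>>> {"api": "drive_tool", "payload": {"rows": [{"x": 0, "y": 0, "z": 0, "spin": 0, "fingers": 0}, {"x": 0, "y": 0, "z": 0, "spin": 0, "fingers": 0}, {"x": 0, "y": 0, "z": 0, "spin": 0, "fingers": 0}, {"x": 0, "y": 0, "z": 0, "spin": 0, "fingers": 0}, {"x": 0, "y": 0, "z": 0, "spin": 0, "fingers": 0}, {"x": 0, "y": 0, "z": 0, "spin": 0, "fingers": 0}, {"x": 0, "y": 0, "z": 0, "spin": 0, "fingers": 0}, {"x": 0, "y": 0, "z": 0, "spin": 0, "fingers": 0}, {"x": 0, "y": 0, "z": 0, "spin": 0, "fingers": 0}, {"x": 0, "y": 0, "z": 0, "spin": 0, "fingers": 0}]}}

```text
time_s: 19.73
tcp_pos: [0.4973, 0.1745, 0.3306]
eef_rot: [-180.0, -0.0, 23.5]
contact_force: [-0.1, -0.1, 0.1]
gripper_width: 0.0437
gripper_force: 0.0
```

```bash
python3 -c "
from h import *
cap('side','s7'); cap('scene','c7')
g=lambda c:cv2.cvtColor(cv2.imread(f'pics/{c}.png'),6).astype(float)
for k in range(3):
    cap('side','s8'); print(np.abs(g('s8')-g('s7'))[185:255,235:310].max())
a=cv2.imread('pics/s8.png')[185:255,235:310]
b=cv2.imread('pics/c7.png')[120:190,165:240]
cv2.imwrite('pics/m7.png',cv2.resize(np.hstack([a,b]),None,fx=5,fy=5,interpolation=cv2.INTER_CUBIC))"
```

```text
7.0
7.0
8.0
```

View pics/m7.png

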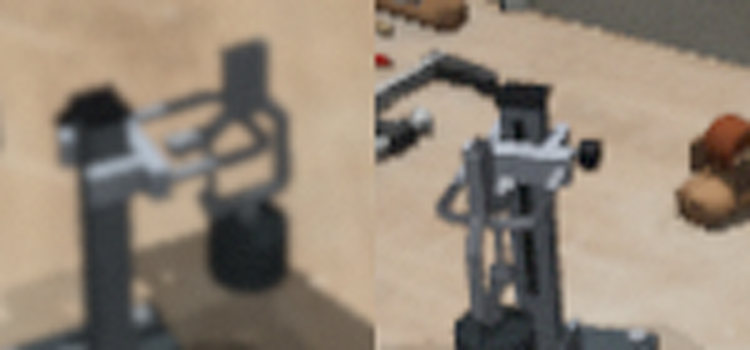

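The weight hangs upright and still from the bar, the gate looks shut and the gripper is clear.

```bash
python3 -c "
from plant import r
print(r.close_job())"
```

```text
the job is handed in; nothing more can be done
None
```

The counterweight hangs upright and still from the eye's front bar with the gate snapped shut behind it; the arm is clear and the job is handed in at about 20 s (no verdict was shown).

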